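# Cramp a glued knife handle with a wedge

### The arm

A 6-joint arm with a two-finger parallel gripper is mounted at the origin on a cart in front of the work surface, level with it; the furniture and walls round the work are solid. World frame = base frame: x ahead of the robot, y to its left, z up, the work surface at z = 0. Lengths are in m, angles in rad, forces in N, time in s.
With the tool pointing down it reaches from about 0.375 to 0.9 m from the base axis. Payload 3.1 kg.
Tool frame: the origin (TCP) lies between the finger pads; the fingertips stand 8 mm ahead of it and the grasp point (between the pads) lies 11 mm behind it; z points along the fingers, y is the line along which they close (so a half turn about z gives the same grasp; the last joint's range is limited). The gripper opens to 87 mm and grips with 3 to 60 N. Pads are 19 mm wide; open, the fingers measure 117 mm over their backs; the gripper's body (75 mm by 190 mm) begins 51 mm behind the grasp point.
Start: joints at [0.993, 0.527, 1.433, -0, 1.181, -0.178], TCP at [0.243, 0.576, 0.231] pointing down, gripper open.
Joint ranges: [-3.08, 3.08], [-0.75, 2.2], [0.22, 2.44], [-1.43, 4.57], [0, 2.65], [-2.85, 2.85]. Speed limits (rad/s): [2.79, 2.79, 3.14, 3.14, 3.14, 3.14].

### API

Orientations are given as a unit quaternion [x, y, z, w].
In Python, from rig import robot, vision, job gives the robot as it stands.
- The arm moves only by the shell command python3 -m handwheel 'ROWS' [OPENING] [FORCE]. ROWS is JSON, a list of rows, each a list of 4 numbers: the shift along the tool's x, y, z as a fraction of full scale, then the turn about the tool's z as a fraction of full scale. A call has 1 to 20 rows; each row is the pose to reach, as a shift and turn from the pose commanded when the call began, along the tool's axes at that moment, turning the shorter way round; what a row does not reach only later rows make up. Full scale, the value 1, is 300 mm for a shift and 2 pi rad for a turn. A row lasts 1/12 s, in which the tool goes at most 41.7 mm and 7.16 degrees, less where a joint would pass 70% of its speed; a pose out of reach is approached as far as the arm can. A call with a number of a shift or a turn outside -1 to 1 is refused whole. A call with a gripper value outside its range is refused whole. OPENING is the opening in per cent of the stroke, from 0 (shut) to 100 (fully open), set as the call begins (- or left out, the last holds). The fingers move at their own pace and stop on an object; FORCE is the grip in N (left out, the last holds). Time passes only in rows, so rows that repeat a pose let the fingers close. It gives the time, the measured TCP pose, the force, the opening and the grip force at its end, in the units of the state.
- robot.get_obs(): the state, without advancing time (a new reading comes with each control period).
- vision.camera(name): name is "scene" or "top"; returns a dict with "frame" (420x560x3 uint8, red, green, blue), "K" (3x3 intrinsics, pixels), "k1" (the pictures are not rectified: a ray, as slopes to the right and down, at radius r is drawn at 1 + k1 r^2 times it, then the intrinsics apply), "cam_to_world" (4x4, takes a point from camera to world coordinates). Camera axes: x right, y down, z forward; pixel columns grow to the right and rows downward; lengths in m; the calibration is good to about 2 mm. A picture is of the moment at which its call begins. There is no depth.
- job.hand_in(): hands the job in; it is judged then, once.
Trained networks look in the newest picture that a camera, given by its name, has taken for a name from the list of things; names that differ only in an ending like _2 or _b are one class to them, and where a whole thing is asked for, a point or a joint stands for the part that bears it (a point fixed in the world has none). Each returns a list of dicts, best first, with "conf" (0 to 1); they miss things now and then, are a little off and sometimes report something else, mostly with a low value. They report only what shows in the picture. A call takes as long as a camera call.
- vision.look_for(camera, label): "point" ([row, column] in pixels, amid what is visible of it).
- vision.outline_of(camera, label): "mask" (420x560 bool, what is visible of it) and "point" ([row, column] in pixels, amid what is visible of it).
The state is a dict: "time": time; "q": joint angles; "joint_velocities": joint speeds; "joint_torque": joint torques, N m; "position": TCP position; "tool_rot": TCP orientation; "ft_force": force on the tool from outside, world axes, zero at the start; "moment": the same for the moment, N m; "grip_width": finger opening in m; "grip_force": force on a finger pad.
Only numpy, scipy, OpenCV 4.12 (cv2) and the standard library are available. Lean on these libraries where they do the work, as an engineer would, in place of code of your own. Each camera call takes 0.05 s, during which the arm holds its last target. There are 200 camera calls.

### The job

Gently slide the glued knife handle lengthwise onto the platen of the wooden glue cramp, under the steel bridge, fully home against the end stop. Then push the steel wedge, thin end first, in under the platen until the handle is pressed up against the bridge and the wedge jams tight and stays by itself: about two kilos of push, not much more, or the glue is squeezed out. Leave the other things where they are.

Things in the scene. Friction and masses are not known exactly. Their poses are not given: they have to be found in the camera images.
- cramp: Glue cramp screwed to the bench. Origin on the bench; +x: the way handle and wedge go in; z up; mm in this frame. Light wooden base x -120 to 84, y +-50, top z 12. On it two strips guide the wedge: x -45 to 65, 7 high, 30 free between. Two studs 8 thick at x 25, y +-34, tops z 84, steel collars at their feet; they carry a loose wooden platen and above it a dark steel bridge.
- cramp_stop (a point): Foot of the end stop on the platen: cramp x 68, y 0, z 33 with the platen down (it rises with it). Platen: wooden plate x -12 to 80, y +-45, top z 33 when down; slides straight up on the studs, up to 14, weighs 0.1 kg. Stop block 12 high; steel guide pins 5 thick, 11 high, at x 4 and 56, y +-20 (35 free between).
- cramp_mouth (a point): Cramp x -2, y 0, z 12 mm, on the base: where the wedge goes in under the platen. The platen's sole (x -2 to 48, 40 wide) slopes 1 in 8, lower towards +x, as the wedge's top: platen down, it is 11.4 above the base at x -2, 8 at x 25, 5.1 at x 48. From tip x 57 on the wedge lifts the platen 1 mm for each 8 mm forward.
- cramp_bridge (a point): Cramp x 25, y 0, z 55 mm: nominal cork-faced underside of the fixed bridge (x 8 to 42, y +-45, 23 tall with nuts). True height is set by hand each time, 53.4 to 57.9, and not measured: a handle on the lowered platen has 3 to 7.5 mm of air above it. So the wedge jams with its tip anywhere from cramp x 80 to 120.
- handle_pair: Knife handle: two brown wooden scales on a tang, three brass rivets; 112 long (x), 29 wide, 17 mm thick, 45 g. Origin: centre of its underside; z up. It lies flat, lengthwise away from the robot. Either end may go first. Fully home its centre is at cramp x 12, y 0, and its near 32 mm overhang the platen; the wedge passes under them.
- wedge: Steel wedge, butt end painted red, 180 long (x), 26 wide, 0.5 kg. Flat underside; top rises 1 in 8 from 4 mm at the thin end (+x) to 21.5 mm, the last 40 mm (-x) are level. Origin: centre of its underside; z up; It lies flat, thin end away from the robot. Friction about 0.6: once jammed it stays when let go.
- wedge_tip (a point): Middle of the wedge's thin end, 90 mm along +x from the wedge's origin, 2 mm up.
- wedge_butt (a point): Centre of the wedge's upright butt face, 26 wide and 21.5 mm high, 90 mm along -x from the wedge's origin, 10.7 mm up. Pushed here along cramp +x the wedge slides on the base with about 3 to 4 N, lifts the platen with about 6 to 11 N, and once the handle meets the bridge the push rises by 4 to 5 N for each mm.
- glue_bottle: White flat glue bottle with black nozzle, 32 x 52 x 142 mm, standing right of the cramp; origin at the centre of its underside. A bystander.
- tape_roll: Roll of masking tape lying flat, 104 across, 24 mm high; origin at the centre of its underside. A bystander.
- scale_1: Single wooden handle scale, 112 x 24 x 8 mm; origin at the centre of its underside. A bystander.
- scale_2: Single wooden handle scale, 112 x 25 x 8 mm; origin at the centre of its underside. A bystander.
- pencil: Red carpenter's pencil, 138 x 9 x 8 mm, lying at the front of the bench; origin at the centre of its underside. A bystander.

How it is judged:
By the outcome, as a careful person would: the job done as asked, in the order asked, and still so for the second after the job is handed in, with the robot touching nothing.
It also fails if it takes over 72 s, if anything falls off the work surface, if the arm or the gripper's body presses on something with over 40 N, if the wrist force passes 120 N, or if a joint passes its speed limit or range.

## Working session

There is one attempt and no reset: what is moved stays moved. The work goes in short steps, Python scripts to look and compute and a shell command to move; the robot and the scene stay as the last step left them, time stands still between calls to the robot, and variables do not carry over. Pictures are saved under pics/ and viewed, at most 10 in all, crops included, and the job is handed in when it is done.

```bash
mkdir -p pics
cat > h.py <<'E'
import numpy as np, cv2
from rig import robot, vision, job
def unproj(c,uv,z):
    uv=np.atleast_2d(np.array(uv,float)); K=c["K"]; T=np.array(c["cam_to_world"])
    d=(uv-[K[0][2],K[1][2]])/[K[0][0],K[1][1]]
    s=d.copy()
    for _ in range(20): s=d/(1+c["k1"]*(s**2).sum(1,keepdims=True))
    r=np.c_[s,np.ones(len(s))]@T[:3,:3].T; o=T[:3,3]
    return o+r*((z-o[2])/r[:,2])[:,None]
def proj(c,P):
    P=np.atleast_2d(P); K=c["K"]; T=np.array(c["cam_to_world"])
    p=(P-T[:3,3])@T[:3,:3]; s=p[:,:2]/p[:,2:]
    s=s*(1+c["k1"]*(s**2).sum(1,keepdims=True))
    return s*[K[0][0],K[1][1]]+[K[0][2],K[1][2]]
E
python3 - <<'E'
from h import *
o=robot.get_obs(); print({k:np.round(v,3) for k,v in o.items()})
for n in("top","scene"):
    c=vision.camera(n); print(n,np.round(c["K"],1).tolist(),c["k1"],np.round(c["cam_to_world"],3).tolist())
    cv2.imwrite(f"pics/{n}0.png",c["frame"][:,:,::-1])
    for l in["cramp","cramp_stop","cramp_mouth","cramp_bridge","handle_pair","wedge","wedge_tip","wedge_butt","glue_bottle","tape_roll","scale_1","pencil"]:
        print(l,[(np.round(x["point"]).tolist(),round(x["conf"],2),unproj(c,[x["point"][::-1]],0.015)[0].round(3).tolist()) for x in vision.look_for(n,l)][:3])
E
```

```text
{'time': np.float64(0.0), 'q': array([ 0.992,  0.528,  1.434, -0.   ,  1.181, -0.179]), 'joint_velocities': array([ 0.001,  0.001,  0.001, -0.   , -0.002,  0.   ]), 'joint_torque': array([ -0.   , -44.005, -17.659,   0.063,   0.058,  -0.   ]), 'position': array([0.243, 0.575, 0.23 ]), 'tool_rot': array([ 0.199,  0.98 , -0.001, -0.   ]), 'ft_force': array([-0.483,  0.47 , -0.134]), 'moment': array([-0.032,  0.024, -0.013]), 'grip_force': np.float64(0.0), 'grip_width': np.float64(0.087)}
top [[470.4, 0.0, 272.6], [0.0, 470.4, 207.1], [0.0, 0.0, 1.0]] -0.15317233358133386 [[-0.012, -0.994, 0.106, 0.357], [-1.0, 0.011, -0.003, -0.05], [0.002, -0.106, -0.994, 1.627], [0.0, 0.0, 0.0, 1.0]]
cramp [([192.0, 245.0], 0.65, [0.582, 0.041, 0.015])]
cramp_stop [([165.0, 242.0], 0.85, [0.679, 0.05, 0.015])]
cramp_mouth [([194.0, 250.0], 0.78, [0.577, 0.023, 0.015]), ([149.0, 319.0], 0.73, [0.733, -0.218, 0.015])]
cramp_bridge [([193.0, 246.0], 0.79, [0.579, 0.038, 0.015])]
handle_pair [([166.0, 242.0], 0.57, [0.673, 0.049, 0.015]), ([234.0, 187.0], 0.53, [0.441, 0.24, 0.015])]
wedge [([146.0, 318.
[... 817 characters left out ...]
677, 0.052, 0.015])]
cramp_mouth [([194.0, 270.0], 0.9, [0.591, 0.033, 0.015])]
cramp_bridge [([198.0, 268.0], 0.69, [0.572, 0.026, 0.015])]
handle_pair [([196.0, 183.0], 0.53, [0.44, 0.239, 0.015])]
wedge [([267.0, 318.0], 0.59, [0.426, -0.227, 0.015])]
wedge_tip [([267.0, 319.0], 0.56, [0.428, -0.231, 0.015])]
wedge_butt [([264.0, 318.0], 0.71, [0.434, -0.222, 0.015])]
glue_bottle [([187.0, 369.0], 0.89, [0.78, -0.198, 0.015]), ([291.0, 375.0], 0.67, [0.437, -0.381, 0.015])]
tape_roll [([238.0, 377.0], 0.94, [0.601, -0.309, 0.015])]
scale_1 [([299.0, 390.0], 0.97, [0.437, -0.421, 0.015]), ([293.0, 375.0], 0.58, [0.434, -0.384, 0.015])]
pencil [([249.0, 226.0], 0.49, [0.346, 0.006, 0.015])]
```

View pics/top0.png

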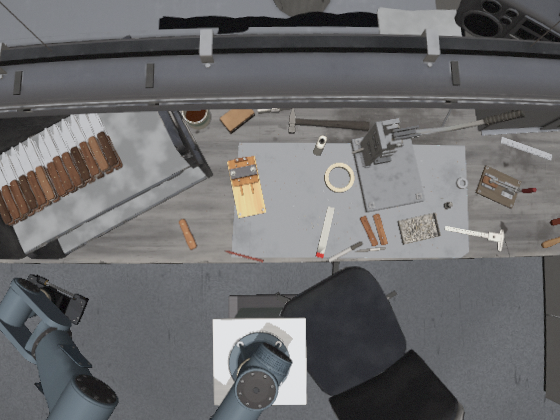

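View pics/scene0.png

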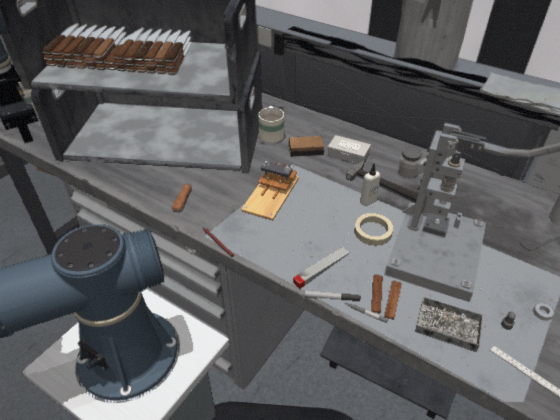

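```bash
cat >> h.py <<'E'
from scipy.optimize import minimize
from itertools import product
def box(x0,x1,y0,y1,z0,z1): return np.array(list(product((x0,x1),(y0,y1),(z0,z1))),float)/1000
MODELS={
"handle_pair":[box(-56,56,-14.5,14.5,0,17)],
"wedge":[np.array([(x,y,z) for y in(-13,13) for x,z in((-90,0),(90,0),(90,4),(-50,21.5),(-90,21.5))])/1000.],
"cramp":[box(-120,84,-50,50,0,12),box(-12,80,-45,45,21,33),box(8,42,-45,45,55,73),box(21,29,-38,-30,12,84),box(21,29,30,38,12,84),box(68,80,-20,20,33,45)]}
def place(P,p):
    c,s=np.cos(p[2]),np.sin(p[2]); return P@np.array([[c,-s,0],[s,c,0],[0,0,1]]).T+[p[0],p[1],p[3] if len(p)>3 else 0]
S=6
def render(c,parts,p,roi):
    r0,r1,c0,c1=roi; im=np.zeros(((r1-r0)*S,(c1-c0)*S),np.uint8)
    for P in parts:
        uv=(proj(c,place(P,p))+0.5-[c0,r0])*S-0.5
        cv2.fillConvexPoly(im,cv2.convexHull(np.round(uv*16).astype(np.int32)),1,shift=4)
    return cv2.resize(im.astype(np.float32),None,fx=1/S,fy=1/S,interpolation=cv2.INTER_AREA)
def fit(cams,masks,parts,p0):
    data=[]
    for c,m in zip(cams,masks):
        ys,xs=np.where(m); roi=(max(0,ys.min()-15),ys.max()+15,max(0,xs.min()-15),xs.max()+15)
        data.append((c,m[roi[0]:roi[1],roi[2]:roi[3]].astype(np.float32),roi))
    def cost(p):
        t=0
        for c,m,roi in data:
            r=render(c,parts,p,roi)[:m.shape[0],:m.shape[1]]; t+=np.abs(r-m).sum()/m.sum()
        return t/len(data)
    best=None
    for dy in(-.15,0,.15):
        q=np.array(p0,float); q[2]+=dy
        s=np.vstack([q,q+[.015,0,0],q+[0,.015,0],q+[0,0,.15]])
        r=minimize(cost,q,method="Nelder-Mead",options=dict(initial_simplex=s,xatol=1e-4,fatol=1e-5))
        if best is None or r.fun<best.fun: best=r
    return best.x,best.fun
E
cat > m.py <<'E'
from h import *
cs={n:vision.camera(n) for n in("top","scene")}
init={"handle_pair":(.441,.24,.1),"wedge":(.43,-.225,-.1),"cramp":(.56,.04,.12)}
ov={n:cs[n]["frame"][:,:,::-1].copy() for n in cs}
big={n:cv2.resize(ov[n],None,fx=4,fy=4,interpolation=cv2.INTER_CUBIC) for n in cs}
for k,p0 in init.items():
    ms={}
    for n in cs:
        L=vision.outline_of(n,k)
        L=[x for x in L if np.linalg.norm(unproj(cs[n],[x["point"][::-1]],.015)[0][:2]-p0[:2])<.12]
        if L: ms[n]=L[0]["mask"]; print(k,n,L[0]["conf"],ms[n].sum())
    if not ms: print("none",k); continue
    for sel in [list(ms)]+[[n] for n in ms]:
        x,f=fit([cs[n] for n in sel],[ms[n] for n in sel],MODELS[k],p0); print(k,sel,x.round(4),round(f,3))
        if len(sel)==len(ms): X=x
    for n in cs:
        for P in MODELS[k]:
            uv=(proj(cs[n],place(P,X))+.5)*4-.5
            cv2.polylines(big[n],[cv2.convexHull(uv.astype(np.float32)).astype(int)],True,(0,255,0),1)
a=big["top"][600:1050,680:1380]; b=big["scene"][600:1160,640:1440]
cv2.imwrite("pics/ta.png",a); cv2.imwrite("pics/sa.png",b)
E
python3 m.py
```

```text
handle_pair top 0.68 233
handle_pair scene 0.6 254
handle_pair ['top', 'scene'] [0.4423 0.2433 0.4506] 0.372
handle_pair ['top'] [0.44   0.2406 0.4033] 0.296
handle_pair ['scene'] [0.4462 0.2482 0.5129] 0.395
wedge top 0.7 383
wedge scene 0.76 753
wedge ['top', 'scene'] [ 0.4435 -0.2328 -0.2711] 0.155
wedge ['top'] [ 0.4445 -0.2346 -0.2681] 0.119
wedge ['scene'] [ 0.4437 -0.2303 -0.2628] 0.064
cramp top 0.96 1398
cramp scene 0.78 1628
cramp ['top', 'scene'] [0.6213 0.0421 0.1813] 0.259
cramp ['top'] [0.5532 0.0287 0.1615] 0.567
cramp ['scene'] [0.6213 0.0431 0.1649] 0.25
```

View pics/ta.png

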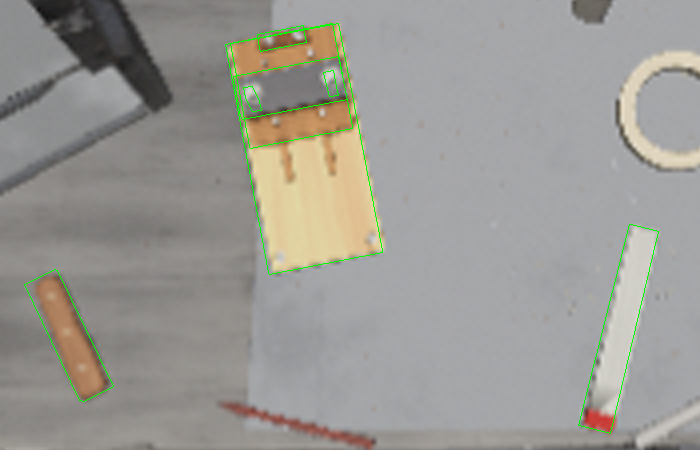

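View pics/sa.png

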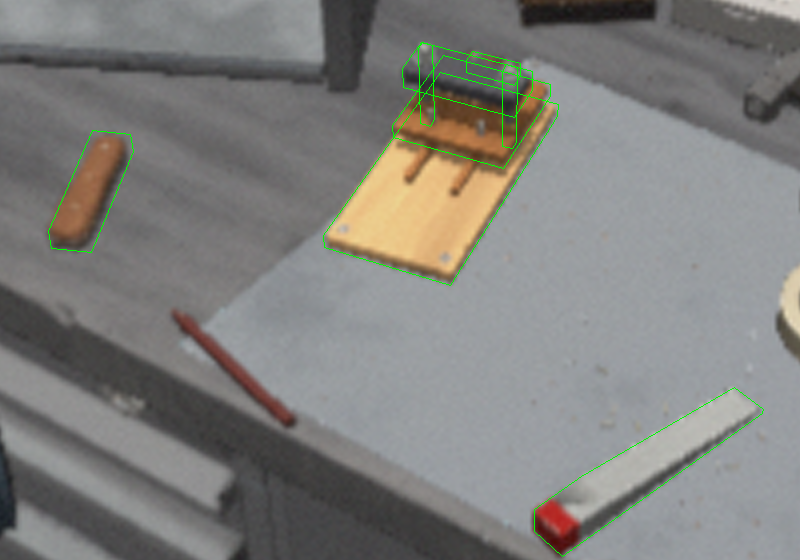

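```bash
cat >> h.py <<'E'
from scipy.optimize import least_squares
from scipy.ndimage import map_coordinates, gaussian_filter
def sat(c): return gaussian_filter(cv2.cvtColor(c["frame"],cv2.COLOR_RGB2LAB)[:,:,2].astype(float),.6)
def edgefit(views,p0,R=3,n=25,free=3):
    # views: (cam, image, [(A,B)] mm segments in the thing's frame)
    def res(p,rows=None):
        out=[]
        for c,im,segs in views:
            for A,B in segs:
                t=np.linspace(0,1,n)[:,None]; uv=proj(c,place((np.array(A)*(1-t)+np.array(B)*t)/1000,p))
                d=uv[-1]-uv[0]; nn=np.array([-d[1],d[0]])/np.linalg.norm(d); k=np.arange(-R,R+.01,.25)
                q=uv[:,None]+k[None,:,None]*nn
                g=np.abs(np.gradient(map_coordinates(im,[q[...,1],q[...,0]],order=1),axis=1))
                w=g**2; out.append((w*k).sum(1)/w.sum(1))
        if rows: return [o.mean().round(2) for o in out]
        return np.concatenate(out)
    r=least_squares(res,p0,loss="soft_l1",f_scale=.3,x_scale=[.01,.01,.1],diff_step=1e-3)
    for _ in range(3): r=least_squares(res,r.x,loss="soft_l1",f_scale=.3,x_scale=[.01,.01,.1],diff_step=3e-4)
    return r.x,res(r.x,1)
E
cat > m2.py <<'E'
from h import *
T,Sc=vision.camera("top"),vision.camera("scene")
segT=[((-117,50,12),(-20,50,12)),((-117,-50,12),(-20,-50,12)),((-120,-47,6),(-120,47,6))]
segS=[((-117,50,12),(-20,50,12)),((-117,-50,0),(60,-50,0)),((-120,-47,0),(-120,47,0))]
p0=[.6213,.0421,.175]
vT,vS=(T,sat(T),segT),(Sc,sat(Sc),segS)
for v in([vT],[vS],[vT,vS]): print("cramp",edgefit(v,p0))
for n,c in(("top",T),("scene",Sc)):
    im=sat(c); u=proj(c,[[.441,.242,.008]])[0].round().astype(int)
    w=im[u[1]-24:u[1]+25,u[0]-24:u[0]+25]; bg=np.median(w); m=(w>bg+12).astype(np.uint8)
    k,l,st,ce=cv2.connectedComponentsWithStats(m); i=l[24,24]
    ys,xs=np.where(l==i); P=unproj(c,np.c_[xs+u[0]-24,ys+u[1]-24],.0085)[:,:2]
    r=cv2.minAreaRect((P*1000).astype(np.float32)); e=np.linalg.eigh(np.cov(P.T))[1][:,1]
    print("handle",n,len(xs),P.mean(0).round(4),np.degrees(np.arctan2(e[1],e[0])).round(1),r)
    L=[x for x in vision.look_for(n,"cramp_stop")+vision.look_for(n,"wedge_butt")+vision.look_for(n,"wedge_tip")]
E
python3 m2.py
```

```text
cramp (array([0.62222559, 0.04068239, 0.19383214]), [np.float64(0.12), np.float64(-0.12), np.float64(0.03)])
cramp (array([0.70142137, 0.06555253, 0.26014786]), [np.float64(-0.11), np.float64(-0.39), np.float64(0.47)])
cramp (array([0.62347682, 0.04365205, 0.21208   ]), [np.float64(0.51), np.float64(0.29), np.float64(-0.47), np.float64(-0.17), np.float64(-0.98), np.float64(0.78)])
handle top 218 [0.4399 0.242 ] -156.5 ((441.28515625, 242.68942260742188), (108.192626953125, 25.94054412841797), 23.434436798095703)
handle scene 222 [0.441  0.2469] -155.7 ((443.66632080078125, 249.13197326660156), (112.88259887695312, 27.863468170166016), 25.62871551513672)
```

```bash
cat >> h.py <<'E'
from scipy.spatial.transform import Rotation as Ro
def togo(p,yaw_y_deg):
    "fractions from the present pose to TCP position p with tool y at that world angle"
    o=robot.get_obs(); R=Ro.from_quat(o["tool_rot"]).as_matrix(); d=R.T@(np.array(p)-o["position"])
    cur=np.degrees(np.arctan2(R[1,1],R[0,1])); t=(yaw_y_deg-cur+90)%180-90
    print("t",o["time"].round(2),"pos",o["position"].round(4),"yawy",cur.round(2),"F",o["ft_force"].round(2),"w",o["grip_width"].round(4)," rows:",(d/.3).round(4),(-t/360).round(4))
CR=np.array([.622,.0425,np.radians(10.5)])
def cw(x,y,z,C=None):
    C=CR if C is None else C
    return place(np.array([[x,y,z]])/1000.,C)[0]
E
python3 -c "
from h import *
togo([.4154,.2326,.1],113.8)"
```

```text
Traceback (most recent call last):
  File "h.py", line 72, in togo
    print("t",o["time"].round(2),"pos",o["position"].round(4),"yawy",cur.round(2),"F",o["ft_force"].round(2),"w",o["grip_width"].round(4)," rows:",(d/.3).round(4),(-t/360).round(4))
              ^^^^^^^^^^^^^^^
AttributeError: 'float' object has no attribute 'round'
```

```bash
sed -i 's/o\["time"\].round(2)/round(o["time"],2)/; s/o\["grip_width"\].round(4)/round(float(o["grip_width"]),4)/' h.py
python3 -c "
from h import *
togo([.4154,.2326,.1],113.8)"
```

```text
t 2.1 pos [0.2432 0.5757 0.2305] yawy 67.09 F [ 0.16  0.46 -0.19] w 0.0871  rows: [-0.9738 -0.8302  0.4351] -0.1297
```

```bash
python3 -m handwheel '[[-0.974,-0.830,0.1,-0.130],[-0.974,-0.830,0.1,-0.130],[-0.974,-0.830,0.1,-0.130],[-0.974,-0.830,0.1,-0.130],[-0.974,-0.830,0.1,-0.130],[-0.974,-0.830,0.1,-0.130],[-0.974,-0.830,0.2,-0.130],[-0.974,-0.830,0.3,-0.130],[-0.974,-0.830,0.435,-0.130],[-0.974,-0.830,0.435,-0.130],[-0.974,-0.830,0.435,-0.130],[-0.974,-0.830,0.435,-0.130],[-0.974,-0.830,0.435,-0.130],[-0.974,-0.830,0.435,-0.130],[-0.974,-0.830,0.435,-0.130],[-0.974,-0.830,0.435,-0.130]]' 70 20
python3 -c "
from h import *
togo([.4154,.2326,.0125],113.8)
for n in('top','scene'):
    c=vision.camera(n); u=proj(c,[[.43,.24,.03]])[0].astype(int); cv2.imwrite(f'pics/g_{n}.png',cv2.resize(c['frame'][u[1]-35:u[1]+35,u[0]-35:u[0]+35,::-1],None,fx=5.5,fy=5.5,interpolation=cv2.INTER_CUBIC))
a=np.hstack([cv2.imread(f'pics/g_{n}.png') for n in('top','scene')]); cv2.imwrite('pics/g.png',a)
"
```

```text
time: 3.43
position: [0.4158, 0.2339, 0.1013]
tool_rot: [-0.208, 0.978, 0.0, 0.001]
ft_force: [-0.1, 0.5, 0.0]
grip_width: 0.0613
grip_force: 0.0
t 3.43 pos [0.4158 0.2339 0.1013] yawy 114.0 F [-0.05  0.55  0.03] w 0.0613  rows: [ 0.0036 -0.0033  0.2959] 0.0006
```

View pics/g.png

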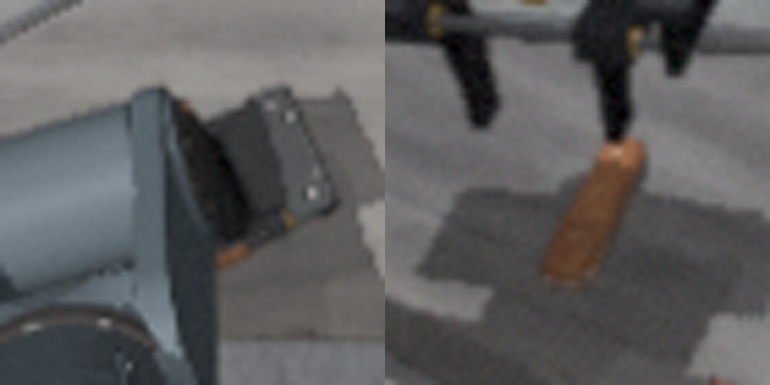

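```bash
python3 -m handwheel '[[0,0,0.13,0],[0,0,0.22,0],[0.003,-0.003,0.27,0],[0.003,-0.003,0.295,0],[0.003,-0.003,0.295,0],[0.003,-0.003,0.295,0]]'
python3 -m handwheel '[[0,0,0,0],[0,0,0,0],[0,0,0,0],[0,0,0,0],[0,0,0,0],[0,0,0,0],[0,0,0,0]]' 15 20
```

```text
time: 4.03
position: [0.4152, 0.2318, 0.0119]
tool_rot: [-0.207, 0.978, 0.0, 0.0]
ft_force: [0.5, 0.4, -0.1]
grip_width: 0.0607
grip_force: 0.0
time: 4.62
position: [0.4152, 0.2315, 0.0118]
tool_rot: [-0.207, 0.978, 0.0, 0.0]
ft_force: [1.1, 0.0, 4.1]
grip_width: 0.0281
grip_force: 20.0
```

```bash
python3 -m handwheel '[[0,0,-0.1,0],[0,0,-0.2,0],[0,0,-0.3,0],[0,0,-0.3,0],[0,0,-0.3,0]]'
python3 -c "
from h import *
togo(cw(-106,0,100),100.5);togo(cw(-106,0,47),100.5)"
```

```text
time: 5.03
position: [0.416, 0.2317, 0.1029]
tool_rot: [-0.207, 0.978, 0.0, 0.002]
ft_force: [0.4, -0.3, -0.5]
grip_width: 0.0286
grip_force: 20.0
t 5.03 pos [0.416  0.2317 0.1029] yawy 113.9 F [ 0.42 -0.27 -0.49] w 0.0286  rows: [-0.0286 -0.7729  0.0101] 0.0372
t 5.03 pos [0.416  0.2317 0.1029] yawy 113.9 F [ 0.42 -0.27 -0.49] w 0.0286  rows: [-0.0279 -0.7728  0.1868] 0.0372
```

```bash
python3 -m handwheel '[[-0.0286,-0.773,0.01,0.0372],[-0.0286,-0.773,0.01,0.0372],[-0.0286,-0.773,0.01,0.0372],[-0.0286,-0.773,0.01,0.0372],[-0.0286,-0.773,0.01,0.0372],[-0.0286,-0.773,0.01,0.0372],[-0.0286,-0.773,0.08,0.0372],[-0.028,-0.773,0.16,0.0372],[-0.028,-0.773,0.186,0.0372],[-0.028,-0.773,0.186,0.0372],[-0.028,-0.773,0.186,0.0372],[-0.028,-0.773,0.186,0.0372]]'
cat > v.py <<'E'
import sys
from h import *
togo(cw(-106,0,47),100.5)
ims=[]
for n in('top','scene'):
    c=vision.camera(n); np.savez(f'pics/{n}_{sys.argv[1]}.npz',frame=c["frame"],K=c["K"],k1=c["k1"],cam_to_world=c["cam_to_world"])
    u=proj(c,[[.57,.035,.03]])[0].astype(int)+([0,-6] if n=='top' else [8,0])
    b=cv2.resize(c['frame'][u[1]-40:u[1]+40,u[0]-32:u[0]+33,::-1],None,fx=6,fy=6,interpolation=cv2.INTER_CUBIC)
    print(n,"origin col,row",u-[32,40]); ims.append(b)
cv2.imwrite(f'pics/{sys.argv[1]}.png',np.hstack(ims))
E
python3 v.py pre
```

```text
time: 6.03
position: [0.5167, 0.0232, 0.046]
tool_rot: [-0.092, 0.996, -0.0, 0.0]
ft_force: [0.8, -0.3, -0.8]
grip_width: 0.0284
grip_force: 20.0
t 6.03 pos [0.5167 0.0232 0.046 ] yawy 100.55 F [ 0.84 -0.27 -0.81] w 0.0284  rows: [-0.0037 -0.0008 -0.0035] 0.0001
top origin col,row [214 149]
scene origin col,row [241 153]
```

View pics/pre.png

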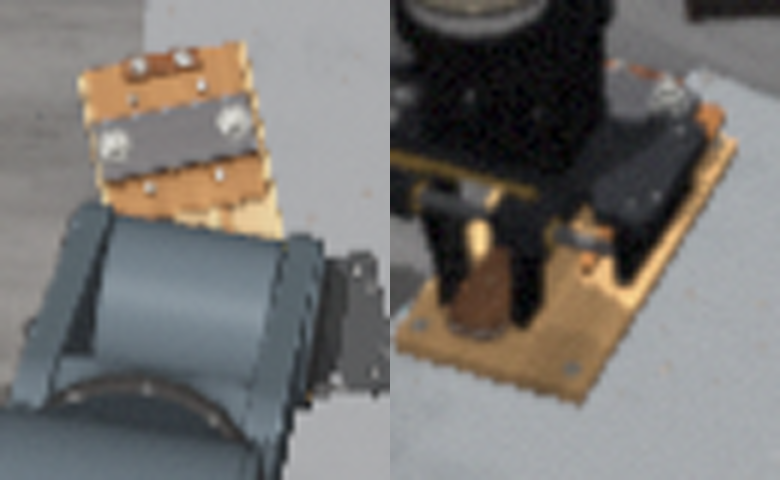

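```bash
cat > pf.py <<'E'
from h import *
def L(n): 
    z=np.load(f"pics/{n}_pre.npz"); return {k:(z[k] if k!="k1" else float(z[k])) for k in z}
T,Sc=L("top"),L("scene")
a=lambda x,y,s,o:[(x+.5)/s-.5+o[0],(y+.5)/s-.5+o[1]]
top=[((4,20,43),a(150,188,6,(214,149))),((4,-20,43),a(219,174,6,(214,149))),((56,20,43),a(134,99,6,(214,149))),((56,-20,43),a(201,86,6,(214,149))),
((25,34,82),a(115,147,6,(214,149))),((25,-34,82),a(235,122,6,(214,149))),((-120,50,6),a(269,273,4,(170,150))),((-120,-50,6),a(383,252,4,(170,150)))]
sc=[((25,34,82),a(425,48,4,(160,150))),((25,-34,82),a(510,66,4,(160,150))),((-120,-50,0),a(450,283,4,(160,150))),((-120,50,12),a(325,232,4,(160,150))),((4,-20,40),a(481,127,4,(160,150)))]
def run(name,sets):
    f=lambda p:np.concatenate([(proj(c,place(np.array([s[0] for s in S_])/1000.,p))-np.array([s[1] for s in S_])).ravel() for c,S_ in sets])
    r=least_squares(f,[.62,.04,.18],x_scale=[.01,.01,.1],loss="soft_l1"); print(name,r.x.round(4),np.degrees(r.x[2]).round(2)); print(f(r.x).reshape(-1,2).round(1).tolist())
run("top",[(T,top)]);run("scene",[(Sc,sc)]);run("both",[(T,top),(Sc,sc)])
# handle near end in scene: predicted from TCP for cramp yaw
o=robot.get_obs(); p=o["position"]; d=np.array([np.cos(.183),np.sin(.183),0])
for z in(0,17): print("handle near end pred (crop px)",((proj(Sc,[p-.028*d-[0,0,p[2]-.035]+[0,0,z/1000]])[0]-[241,153]+.5)*6+[390,0]).round(0))
E
python3 pf.py
```

```text
top [0.6211 0.0404 0.1726] 9.89
[[-0.0, -0.1], [-0.0, 0.1], [-0.0, 0.1], [0.3, 0.1], [-0.3, -0.5], [-0.2, -0.0], [0.2, 0.1], [0.1, 0.1]]
scene [0.6235 0.0436 0.183 ] 10.49
[[0.1, -0.3], [-0.1, 0.8], [0.3, -0.1], [-0.4, 0.2], [0.0, -0.4]]
both [0.6216 0.0412 0.1744] 9.99
[[-0.3, -0.2], [-0.3, 0.0], [-0.3, -0.1], [0.0, -0.0], [-0.5, -0.6], [-0.5, -0.2], [-0.0, -0.0], [-0.1, -0.1], [0.5, 0.3], [0.3, 1.5], [0.2, 0.6], [-0.4, 0.7], [0.3, 0.2]]
handle near end pred (crop px) [469. 347.]
handle near end pred (crop px) [468. 320.]
```

```bash
cat > ov.py <<'E'
from h import *
z=np.load("pics/scene_pre.npz"); c={k:(z[k] if k!="k1" else float(z[k])) for k in z}
o=robot.get_obs(); p=o["position"]; s=11
o0=np.array([240,185]); im=cv2.resize(c["frame"][185:225,240:295,::-1],None,fx=s,fy=s,interpolation=cv2.INTER_CUBIC)
def dr(P,col):
    uv=(proj(c,P)-o0+.5)*s-.5; cv2.polylines(im,[cv2.convexHull(uv.astype(np.float32)).astype(int)],True,col,1)
q=[p[0],p[1],np.radians(10.55),p[2]]
for sg in(1,-1): dr(place(box(-9.5,9.5,*sorted((sg*14.2,sg*29)),-8,30),q),(0,255,255))
dr(place(box(-28,84,-14.5,14.5,-11,6),q),(0,255,0))
dr(place(MODELS["cramp"][0],[.6216,.0412,.1744]),(255,0,255))
cv2.imwrite("pics/ov.png",im)
E
python3 ov.py
```

```text
(no output)
```

View pics/ov.png

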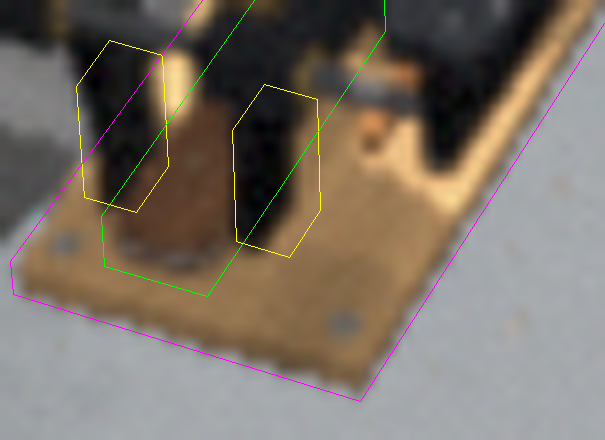

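```bash
sed -i 's/^CR=.*/CR=np.array([.6228,.042,np.radians(10.2)])/' h.py; python3 -c "
from h import *
togo(cw(-106,0,46.3),100.2)"
```

```text
t 6.13 pos [0.5171 0.0231 0.0466] yawy 100.55 F [ 0.1  -0.61 -0.6 ] w 0.0282  rows: [-0.0044 -0.0005  0.0009] 0.001
```

```bash
python3 -m handwheel '[[-0.010,0,0,0.001],[-0.025,0,0,0.001],[-0.040,0,0,0.001],[-0.055,0,0,0.001],[-0.065,0,0,0.001],[-0.070,0,0,0.001],[-0.070,0,0,0.001]]'
python3 -c "
from h import *
togo(cw(-72,0,46.3),100.2)"
```

```text
time: 6.72
position: [0.5379, 0.0267, 0.0458]
tool_rot: [-0.088, 0.996, -0.0, 0.0]
ft_force: [-0.3, -0.4, 0.6]
grip_width: 0.0281
grip_force: 20.0
t 6.72 pos [0.5379 0.0267 0.0458] yawy 100.15 F [-0.28 -0.43  0.57] w 0.0281  rows: [-0.0477  0.0002 -0.0018] -0.0001
```

```bash
python3 -m handwheel '[[-0.010,0,-0.001,0],[-0.02,0,-0.001,0],[-0.03,0,-0.001,0],[-0.03,0,-0.001,0]]'; python3 -m handwheel '[[-0.01,0,0,0],[-0.02,0,0,0],[-0.03,0,0,0],[-0.03,0,0,0]]'
python3 -c "
from h import *
togo(cw(-72,0,46.3),100.2)"
```

```text
time: 7.05
position: [0.5472, 0.0281, 0.0461]
tool_rot: [-0.088, 0.996, -0.0, 0.001]
ft_force: [0.7, -0.5, -0.6]
grip_width: 0.0281
grip_force: 20.0
time: 7.38
position: [0.556, 0.0298, 0.0461]
tool_rot: [-0.088, 0.996, -0.0, 0.001]
ft_force: [0.2, 0.2, 0.1]
grip_width: 0.0277
grip_force: 20.0
t 7.38 pos [0.556  0.0298 0.0461] yawy 100.15 F [0.22 0.23 0.14] w 0.0277  rows: [ 0.0137  0.0007 -0.0006] -0.0001
```

```bash
for i in 1 2 3; do python3 -m handwheel '[[0,0.005,0,0],[0,0.005,0,0]]'|grep -E "pos|force: \["; done
```

```text
position: [0.5544, 0.0315, 0.046]
ft_force: [-1.1, 0.6, -1.0]
position: [0.5542, 0.0328, 0.046]
ft_force: [0.6, -0.8, 0.2]
position: [0.554, 0.0339, 0.046]
ft_force: [0.3, -2.9, -0.1]
```

```bash
python3 -c "
from h import *
togo(cw(-68,0,46.3),100.2)"
```

```text
t 7.88 pos [0.554  0.0339 0.046 ] yawy 100.13 F [ 0.31 -2.93 -0.05] w 0.0287  rows: [-0.0038 -0.0139 -0.0008] -0.0002
```

```bash
python3 -m handwheel '[[0,-0.015,0,0],[0,-0.015,0,0]]'|grep -E "pos|force: \["; for i in 1 2 3; do python3 -m handwheel '[[0,-0.004,0,0],[0,-0.004,0,0]]'|grep -E "pos|force: \["; done
python3 -c "
from h import *
togo(cw(-68,0,46.3),100.2)"
```

```text
position: [0.5554, 0.0294, 0.0461]
ft_force: [0.7, -0.1, -0.0]
position: [0.5553, 0.0285, 0.0461]
ft_force: [0.4, -0.1, -0.0]
position: [0.5554, 0.0274, 0.046]
ft_force: [0.6, -1.0, -0.9]
position: [0.5555, 0.0263, 0.046]
ft_force: [-0.4, 1.3, -1.0]
t 8.55 pos [0.5555 0.0263 0.046 ] yawy 100.15 F [-0.39  1.3  -0.95] w 0.0283  rows: [-0.0033  0.0119 -0.001 ] -0.0001
```

```bash
python3 -m handwheel '[[0,0.0115,0,0],[-0.012,0.0115,0,0],[-0.026,0.0115,0,0],[-0.040,0.0115,0,0],[-0.054,0.0115,0,0],[-0.054,0.0115,0,0]]'|grep -E "pos|force: \["; python3 -m handwheel '[[-0.012,0,0,0],[-0.026,0,0,0],[-0.040,0,0,0],[-0.054,0,0,0],[-0.068,0,0,0],[-0.08,0,0,0],[-0.08,0,0,0]]'|grep -E "pos|force: \["
python3 -c "
from h import *
togo(cw(-16,0,46.3),100.2)"
```

```text
position: [0.5727, 0.0325, 0.0462]
ft_force: [-0.7, -0.3, -0.5]
position: [0.5958, 0.0367, 0.0461]
ft_force: [-0.6, -0.3, 0.4]
t 9.63 pos [0.5958 0.0367 0.0461] yawy 100.15 F [-0.59 -0.25  0.4 ] w 0.0282  rows: [-0.0384  0.0013 -0.0005] -0.0001
```

Lower the handle slightly onto the platen, then feed to the stop in small steps.

```bash
python3 -m handwheel '[[-0.003,0.001,0.002,0],[-0.006,0.001,0.003,0],[-0.012,0.001,0.003,0],[-0.018,0.001,0.003,0],[-0.018,0.001,0.003,0]]'|grep -E "pos|force: \["; for i in 1 2 3 4; do python3 -m handwheel '[[-0.004,0,0,0],[-0.006,0,0,0]]'|grep -E "pos|force: \["; done
```

```text
position: [0.6003, 0.038, 0.0452]
ft_force: [-0.1, 0.0, -0.2]
position: [0.6017, 0.0383, 0.0452]
ft_force: [-0.4, 0.2, -1.1]
position: [0.6036, 0.0386, 0.0452]
ft_force: [-0.2, 1.2, -0.7]
position: [0.6046, 0.0389, 0.045]
ft_force: [-1.2, -0.9, -1.3]
position: [0.6047, 0.039, 0.0449]
ft_force: [-5.4, -2.1, 2.9]
```

```bash
python3 -m handwheel '[[0,0,0,0],[0,0,0,0],[0,0,0,0],[0,0,0,0],[0,0,0,0]]' 60 20|grep -E "pos|force: \[|width"; python3 -m handwheel '[[0.002,0,-0.1,0],[0.002,0,-0.2,0],[0.002,0,-0.3,0],[0.1,0.2,-0.4,0],[0.2,0.4,-0.4,0],[0.2,0.5,-0.4,0],[0.2,0.6,-0.4,0],[0.2,0.6,-0.4,0]]'
python3 v.py home; python3 -c "
from h import *
d=np.array([np.cos(-.267),np.sin(-.267)]); g=np.array([.4437,-.2325])-.028*d
print(g); togo([*g,.1],90-15.3)"
```

```text
position: [0.6076, 0.0393, 0.0453]
ft_force: [-0.5, -0.0, -0.5]
grip_width: 0.05
time: 11.8
position: [0.5143, 0.2085, 0.1659]
tool_rot: [-0.089, 0.996, 0.001, 0.0]
ft_force: [-0.5, -0.4, -1.3]
grip_width: 0.0525
grip_force: 0.0
t 11.8 pos [0.5143 0.2085 0.1659] yawy 100.18 F [-0.49 -0.37 -1.27] w 0.0525  rows: [ 0.0958 -0.6107  0.3957] -0.0009
top origin col,row [214 149]
scene origin col,row [241 153]
[ 0.41669213 -0.22511251]
t 11.9 pos [0.5141 0.2098 0.1657] yawy 100.45 F [ 0.1  -0.23  0.4 ] w 0.0525  rows: [ 0.5822 -1.3672  0.217 ] 0.0715
```

View pics/home.png

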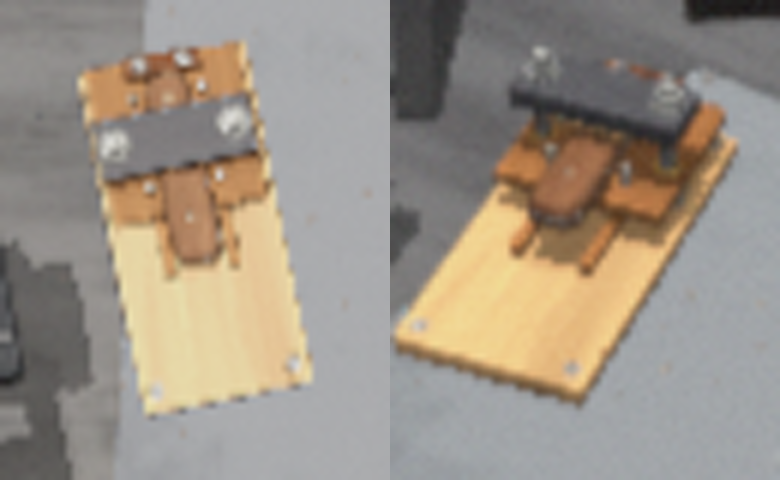

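```bash
python3 -c "
from h import *
z=np.load('pics/top_home.npz'); c={k:(z[k] if k!='k1' else float(z[k])) for k in z}
C=[.6211,.0404,.1726]
for n,uv,h in(('rivN',(190,218),.050),('rivF',(168,98),.050),('nearend',(196,263),.042),('farend',(164,68),.05)):
    P=unproj(c,[[(uv[0]+.5)/6-.5+214,(uv[1]+.5)/6-.5+149]],h)[0]-[C[0],C[1],0]
    R=np.array([[np.cos(C[2]),np.sin(C[2])],[-np.sin(C[2]),np.cos(C[2])]]); print(n,(R@P[:2]*1000).round(1))
togo([*[.4167,-.2251],.1],90-15.3)"
python3 -m handwheel '[[0.1,-0.14,-0.2,0],[0.2,-0.27,-0.2,0.02],[0.3,-0.4,-0.2,0.04],[0.4,-0.52,-0.2,0.06],[0.5,-0.65,-0.2,0.0715],[0.58,-0.78,-0.2,0.0715],[0.58,-0.9,-0.2,0.0715],[0.58,-1,-0.1,0.0715],[0.58,-1,0,0.0715],[0.58,-1,0,0.0715],[0.58,-1,0,0.0715],[0.58,-1,0,0.0715]]'
python3 -c "
from h import *
togo([.4167,-.2251,.1],74.7);togo([.4167,-.2251,.012],74.7)"
```

```text
rivN [-18.5   0.3]
rivF [51.7  0.5]
nearend [-43.3   1.7]
farend [69.2 -0.3]
t 11.9 pos [0.5141 0.2098 0.1657] yawy 100.45 F [ 0.1  -0.23  0.4 ] w 0.0525  rows: [ 0.5821 -1.3671  0.217 ] 0.0715
time: 12.9
position: [0.3973, -0.1208, 0.1648]
tool_rot: [0.137, 0.991, 0.0, -0.001]
ft_force: [-0.2, 0.1, 0.3]
grip_width: 0.0523
grip_force: 0.0
t 12.9 pos [ 0.3973 -0.1208  0.1648] yawy 74.24 F [-0.18  0.11  0.25] w 0.0523  rows: [-0.1572 -0.3171  0.2154] -0.0013
t 12.9 pos [ 0.3973 -0.1208  0.1648] yawy 74.24 F [-0.18  0.11  0.25] w 0.0523  rows: [-0.1577 -0.3173  0.5088] -0.0013
```

```bash
python3 -m handwheel '[[-0.08,-0.15,0,-0.0013],[-0.157,-0.28,0.1,-0.0013],[-0.157,-0.317,0.2,-0.0013],[-0.157,-0.317,0.3,-0.0013],[-0.157,-0.317,0.4,-0.0013],[-0.157,-0.317,0.45,-0.0013],[-0.157,-0.317,0.49,-0.0013],[-0.157,-0.317,0.508,-0.0013],[-0.157,-0.317,0.508,-0.0013],[-0.157,-0.317,0.508,-0.0013]]'
python3 -m handwheel '[[0,0,0,0],[0,0,0,0],[0,0,0,0],[0,0,0,0],[0,0,0,0],[0,0,0,0],[0,0,0,0]]' 15 50
python3 -m handwheel '[[0,0,-0.05,0],[0,0,-0.15,0],[0,0,-0.25,0],[0,0,-0.35,0],[0,0,-0.35,0],[0,0,-0.35,0]]'
python3 -c "
from h import *
togo(cw(-158,0,80),100.2)"
```

```text
time: 13.73
position: [0.4184, -0.224, 0.0136]
tool_rot: [0.131, 0.991, -0.0, 0.001]
ft_force: [-0.5, -0.2, -0.0]
grip_width: 0.0522
grip_force: 0.0
time: 14.32
position: [0.4177, -0.2246, 0.0132]
tool_rot: [0.132, 0.991, -0.0, 0.0]
ft_force: [0.2, 0.4, 5.4]
grip_width: 0.0261
grip_force: 50.0
time: 14.82
position: [0.4178, -0.2247, 0.1184]
tool_rot: [0.132, 0.991, -0.001, 0.001]
ft_force: [0.2, 0.3, -5.4]
grip_width: 0.025
grip_force: 50.0
t 14.82 pos [ 0.4178 -0.2247  0.1184] yawy 74.87 F [ 0.19  0.27 -5.37] w 0.025  rows: [0.0488 0.8112 0.1269] -0.0704
```

```bash
python3 -m handwheel '[[0.04,0.1,0,-0.0198],[0.06,0.22,0,-0.0396],[0.08,0.35,0,-0.059],[0.1,0.48,0,-0.0704],[0.115,0.61,0,-0.0704],[0.115,0.74,0,-0.0704],[0.115,0.811,0.05,-0.0704],[0.115,0.811,0.12,-0.0704],[0.115,0.811,0.12,-0.0704],[0.115,0.811,0.12,-0.0704]]'
python3 -c "
from h import *
togo(cw(-178,0,28),100.2)"
```

```text
time: 15.65
position: [0.4452, 0.0202, 0.0795]
tool_rot: [-0.089, 0.996, 0.001, -0.004]
ft_force: [-0.1, -0.1, -4.3]
grip_width: 0.0253
grip_force: 50.0
t 15.65 pos [0.4452 0.0202 0.0795] yawy 100.26 F [-0.09 -0.09 -4.29] w 0.0253  rows: [-0.0034 -0.0338  0.1717] 0.0002
```

```bash
python3 -m handwheel '[[-0.0034,-0.0335,0.06,0],[-0.0034,-0.0335,0.12,0],[-0.0034,-0.0335,0.165,0],[-0.0034,-0.0335,0.165,0],[-0.0034,-0.0335,0.165,0]]'
for i in 1 2 3; do python3 -m handwheel '[[0,0,0.0025,0],[0,0,0.0025,0]]'|grep -E "pos|force: \["; done
python3 -c "
from h import *
togo(cw(-178,0,26),100.2)"; python3 v.py wedge1
```

```text
time: 16.07
position: [0.4499, 0.009, 0.032]
tool_rot: [-0.088, 0.996, 0.0, -0.001]
ft_force: [0.6, -0.1, -5.2]
grip_width: 0.0255
grip_force: 50.0
position: [0.451, 0.0094, 0.0323]
ft_force: [0.3, 0.3, -3.8]
position: [0.4509, 0.0097, 0.0314]
ft_force: [0.2, 0.1, -4.7]
position: [0.4506, 0.0099, 0.0302]
ft_force: [-0.4, 0.5, -4.6]
t 16.57 pos [0.4506 0.0099 0.0302] yawy 100.22 F [-0.38  0.49 -4.62] w 0.0252  rows: [0.0096 0.0038 0.0141] 0.0001
t 16.57 pos [0.4506 0.0099 0.0302] yawy 100.22 F [-0.38  0.49 -4.62] w 0.0252  rows: [-0.2305  0.0037 -0.0557] -0.0008
top origin col,row [214 149]
scene origin col,row [241 153]
```

View pics/wedge1.png

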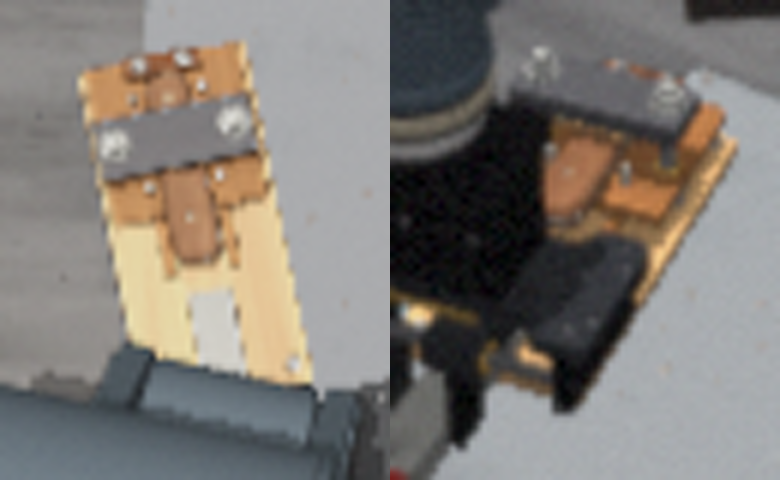

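```bash
python3 -m handwheel '[[0,0.0045,0.005,0],[0,0.0045,0.010,0],[0,0.0045,0.012,0],[0,0.0045,0.012,0]]'|grep -E "pos|force: \["
for i in 1 2 3; do python3 -m handwheel '[[0,0,0.002,0],[0,0,0.002,0]]'|grep -E "pos|force: \["; done
python3 -c "
from h import *
togo(cw(-178,0,26),100.2)"
```

```text
position: [0.4501, 0.0112, 0.0261]
ft_force: [0.2, 0.3, -4.6]
position: [0.4502, 0.0111, 0.0257]
ft_force: [-0.2, 0.6, -4.3]
position: [0.4503, 0.0111, 0.0252]
ft_force: [0.4, 0.5, -5.1]
position: [0.4502, 0.0111, 0.0247]
ft_force: [-0.6, -0.2, -2.5]
t 17.5 pos [0.4502 0.0111 0.0247] yawy 100.21 F [-0.63 -0.23 -2.5 ] w 0.0255  rows: [ 0.0089 -0.0005 -0.0042] 0.0
```

```bash
for i in 1 2 3; do python3 -m handwheel '[[-0.01,0,-0.001,0],[-0.02,0,-0.001,0],[-0.03,0,-0.001,0],[-0.03,0,-0.001,0]]'|grep -E "pos|force: \["; done
python3 -c "
from h import *
togo(cw(-63,0,26),100.2)"
```

```text
position: [0.4603, 0.0127, 0.025]
ft_force: [0.1, 0.7, -2.2]
position: [0.4695, 0.0142, 0.0252]
ft_force: [-0.0, 0.3, -4.5]
position: [0.4782, 0.0158, 0.0255]
ft_force: [0.7, 0.7, -5.3]
t 18.5 pos [0.4782 0.0158 0.0255] yawy 100.22 F [ 0.69  0.75 -5.33] w 0.0254  rows: [-0.2799  0.0004 -0.0011] 0.0001
```

```bash
for i in 1 2; do python3 -m handwheel '[[-0.02,0,0.001,0],[-0.04,0,0.001,0],[-0.06,0,0.001,0],[-0.08,0,0.001,0],[-0.1,0,0.001,0],[-0.12,0,0.001,0],[-0.12,0,0.001,0]]'|grep -E "pos|force: \["; done
python3 -c "
from h import *
togo(cw(-63,0,25),100.2)"
```

```text
position: [0.5147, 0.0222, 0.0253]
ft_force: [1.6, -0.7, -4.7]
position: [0.549, 0.0288, 0.0252]
ft_force: [-1.4, 0.4, 1.9]
t 19.67 pos [0.549  0.0288 0.0252] yawy 100.22 F [-1.35  0.44  1.89] w 0.0251  rows: [-0.04   -0.0003  0.0006] 0.0
```

```bash
python3 -m handwheel '[[0,0,0,0],[0,0,0,0],[0,0,0,0],[0,0,0,0]]' 60 50|grep -E "force: \[|width"
python3 -m handwheel '[[0,0,-0.1,0],[0,0,-0.16,0],[0.1,0,-0.16,0],[0.2,0,-0.16,0],[0.285,0,-0.16,0],[0.285,0,-0.16,0],[0.285,0,-0.16,0]]' 0 20
python3 -m handwheel '[[0,0,0.05,0],[0,0,0.1,0],[0,0,0.15,0],[0,0,0.16,0],[0,0,0.16,0]]'
python3 -c "
from h import *
togo(cw(-157,0,25),100.2)"
```

```text
ft_force: [-1.4, -0.0, -0.8]
grip_width: 0.0444
time: 20.58
position: [0.4624, 0.0135, 0.0731]
tool_rot: [-0.089, 0.996, 0.0, -0.0]
ft_force: [1.2, -0.1, -1.0]
grip_width: 0.0132
grip_force: 0.0
time: 21.0
position: [0.4645, 0.0134, 0.0241]
tool_rot: [-0.089, 0.996, 0.0, -0.0]
ft_force: [1.0, -0.2, 0.1]
grip_width: 0.0005
grip_force: 0.0
t 21.0 pos [0.4645 0.0134 0.0241] yawy 100.22 F [ 0.97 -0.24  0.09] w 0.0005  rows: [-0.0127  0.0002 -0.0031] 0.0001
```

```bash
for i in 1 2 3; do python3 -m handwheel '[[-0.009,0,0,0],[-0.018,0,0,0],[-0.027,0,0,0],[-0.036,0,0,0]]'|grep -E "pos|force: \["; done
python3 -c "
from h import *
togo(cw(-157,0,24),100.2)"
```

```text
position: [0.4753, 0.0154, 0.0256]
ft_force: [-0.1, -0.3, -0.6]
position: [0.4816, 0.0179, 0.025]
ft_force: [-5.7, -1.5, 3.6]
position: [0.491, 0.0199, 0.0249]
ft_force: [-10.3, -2.2, 8.2]
t 22.0 pos [0.491  0.0199 0.0249] yawy 100.26 F [-10.25  -2.21   8.19] w 0.0004  rows: [ 0.0778 -0.0051  0.0038] 0.0002
```

```bash
python3 -m handwheel '[[0,0,0,0],[0,0,0,0]]'|grep -E "pos|force: \["
python3 - <<'E'
from h import *
o=robot.get_obs(); print(o["moment"].round(2))
ims=[]
for n,off in(('top',[0,0]),('scene',[0,-5])):
    c=vision.camera(n); u=proj(c,[[.53,.03,.02]])[0].astype(int)+off
    ims.append(cv2.resize(c['frame'][u[1]-40:u[1]+40,u[0]-32:u[0]+33,::-1],None,fx=6,fy=6,interpolation=cv2.INTER_CUBIC))
cv2.imwrite('pics/push.png',np.hstack(ims))
E
```

```text
position: [0.4912, 0.0199, 0.0249]
ft_force: [-7.4, -1.6, 5.2]
[-0.22  1.14  0.01]
```

View pics/push.png

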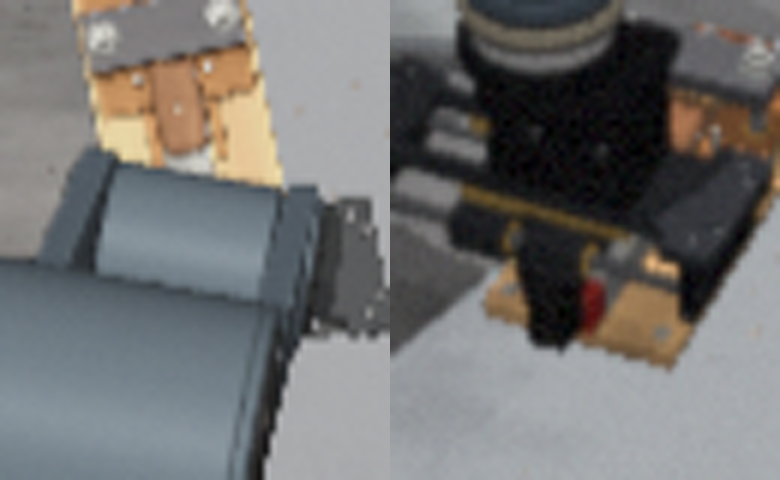

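```bash
python3 -m handwheel '[[0,0,-0.002,0],[0,0,-0.004,0]]'|grep -E "pos|force: \["; for i in 1 2 3; do python3 -m handwheel '[[-0.007,0,0,0],[-0.014,0,0,0]]'|grep -E "pos|force: \["; done
python3 -c "
from h import *
togo(cw(-157,0,24),100.2)"
```

```text
position: [0.493, 0.0197, 0.0257]
ft_force: [-3.5, 0.4, -2.6]
position: [0.4984, 0.0203, 0.0258]
ft_force: [-3.2, -0.6, -3.0]
position: [0.504, 0.0208, 0.0259]
ft_force: [-2.6, -0.6, -3.0]
position: [0.5081, 0.0216, 0.026]
ft_force: [-4.2, -1.2, -2.9]
t 22.93 pos [0.5081 0.0216 0.026 ] yawy 100.22 F [-4.15 -1.17 -2.93] w 0.0008  rows: [ 0.1351 -0.0006  0.0066] 0.0001
```

```bash
for i in 1 2 3 4 5; do python3 -m handwheel '[[-0.006,0,0,0],[-0.012,0,0,0]]'|grep -E "pos|force: \["; done
```

```text
position: [0.5116, 0.0222, 0.0261]
ft_force: [-3.8, -0.7, -3.4]
position: [0.5151, 0.0228, 0.0261]
ft_force: [-4.2, -0.2, -3.7]
position: [0.5186, 0.0235, 0.0261]
ft_force: [-3.2, -0.7, -3.2]
position: [0.5222, 0.0241, 0.0261]
ft_force: [-3.7, -0.6, -2.9]
position: [0.5256, 0.0247, 0.0261]
ft_force: [-3.1, -0.9, -3.0]
```

```bash
python3 -m handwheel '[[0,0,0.0015,0],[0,0,0.0015,0]]'|grep -E "pos|force: \["; for i in 1 2 3; do python3 -m handwheel '[[-0.004,0,0,0],[-0.008,0,0,0]]'|grep -E "pos|force: \["; done
python3 - <<'E'
from h import *
togo(cw(-157,0,24),100.2)
for n in('top','scene'):
    c=vision.camera(n); np.savez(f'pics/{n}_p2.npz',frame=c["frame"],K=c["K"],k1=c["k1"],cam_to_world=c["cam_to_world"])
    for l in('wedge_butt','wedge','wedge_tip'): print(n,l,[(np.round(x["point"],1).tolist(),round(x["conf"],2)) for x in vision.look_for(n,l)][:2])
c=c; hsv=cv2.cvtColor(c["frame"],cv2.COLOR_RGB2HSV); u=proj(c,[cw(-90,0,25)])[0]; print("pred butt",u)
r0,c0=int(u[1])-20,int(u[0])-20; w=hsv[r0:r0+40,c0:c0+40].astype(int); m=((w[...,0]<5)|(w[...,0]>174))&(w[...,1]>150)&(w[...,2]>60)
ys,xs=np.where(m); print(len(xs), np.c_[xs+c0,ys+r0].tolist() if len(xs)<40 else (xs.mean()+c0,ys.mean()+r0))
E
```

```text
position: [0.5262, 0.0247, 0.026]
ft_force: [-3.0, 0.1, -0.3]
position: [0.5263, 0.0249, 0.026]
ft_force: [-8.3, -2.8, 5.7]
position: [0.5272, 0.0255, 0.026]
ft_force: [-9.1, -2.0, 7.0]
position: [0.5291, 0.0261, 0.026]
ft_force: [-9.2, -2.5, 7.0]
t 24.43 pos [0.5291 0.0261 0.026 ] yawy 100.24 F [-9.2  -2.5   6.99] w 0.0009  rows: [ 0.2066 -0.003   0.0081] 0.0001
top wedge_butt []
top wedge [([162.1, 249.2], 0.2)]
top wedge_tip []
scene wedge_butt [([168.1, 292.1], 0.35), ([199.6, 267.4], 0.26)]
scene wedge [([195.9, 267.2], 0.56)]
scene wedge_tip []
pred butt [260.75306878 202.85695507]
16 [[265, 198], [266, 198], [264, 199], [265, 199], [266, 199], [264, 200], [265, 200], [266, 200], [264, 201], [265, 201], [266, 201], [265, 202], [266, 202], [265, 203], [264, 204], [265, 204]]
```

```bash
python3 -m handwheel '[[0,0,-0.0015,0],[-0.003,0,-0.002,0],[-0.006,0,-0.002,0]]'|grep -E "pos|force: \["; for i in 1 2 3 4; do python3 -m handwheel '[[-0.004,0,0,0],[-0.008,0,0,0]]'|grep -E "pos|force: \["; done
```

```text
position: [0.5343, 0.0263, 0.0262]
ft_force: [-5.1, -1.6, -1.3]
position: [0.536, 0.0268, 0.0262]
ft_force: [-5.8, -1.4, 0.8]
position: [0.5372, 0.0271, 0.0262]
ft_force: [-8.9, -3.5, 3.8]
position: [0.5373, 0.0272, 0.0262]
ft_force: [-13.2, -6.4, 7.4]
position: [0.5374, 0.0273, 0.0262]
ft_force: [-15.5, -9.5, 11.8]
```

```bash
for i in 1 2; do python3 -m handwheel '[[0,-0.002,-0.001,0],[0,-0.002,-0.001,0]]'|grep -E "pos|force: \["; done
```

```text
position: [0.5374, 0.0272, 0.0263]
ft_force: [-14.3, -5.2, 7.7]
position: [0.5374, 0.0272, 0.0263]
ft_force: [-13.3, -2.6, 4.9]
```

```bash
python3 -m handwheel '[[0,0,-0.0012,0],[0,0,-0.0012,0]]'|grep -E "pos|force: \["; for i in 1 2; do python3 -m handwheel '[[-0.003,-0.001,-0.0007,0],[-0.006,-0.002,-0.0014,0]]'|grep -E "pos|force: \["; done
python3 - <<'E'
from h import *
c=vision.camera('top')
o=np.array([214,149]); a=cv2.resize(c['frame'][149:229,214:279,::-1],None,fx=6,fy=6,interpolation=cv2.INTER_CUBIC)
c=vision.camera('scene'); b=cv2.resize(c['frame'][153:233,241:306,::-1],None,fx=6,fy=6,interpolation=cv2.INTER_CUBIC)
cv2.imwrite('pics/jam.png',np.hstack([a,b]))
E
```

```text
position: [0.5374, 0.0272, 0.0263]
ft_force: [-11.9, -4.0, 2.8]
position: [0.5374, 0.0272, 0.0264]
ft_force: [-15.3, -3.8, 2.1]
position: [0.5374, 0.0272, 0.0264]
ft_force: [-17.5, -3.4, 2.8]
```

View pics/jam.png

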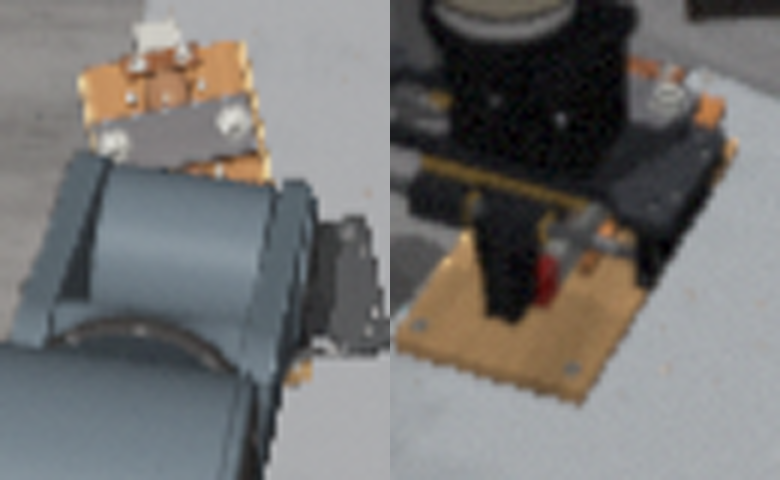

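```bash
python3 -m handwheel '[[-0.003,-0.001,-0.0008,0],[-0.005,-0.0015,-0.0014,0],[-0.005,-0.0015,-0.0014,0]]'|grep -E "pos|force: \["; python3 -m handwheel '[[-0.001,-0.0005,-0.0005,0],[-0.002,-0.0005,-0.0005,0],[-0.002,-0.0005,-0.0005,0]]'|grep -E "pos|force: \["
```

```text
position: [0.5375, 0.0272, 0.0265]
ft_force: [-19.7, -3.1, 2.5]
position: [0.5375, 0.0272, 0.0264]
ft_force: [-19.3, -3.5, 3.3]
```

```bash
python3 -m handwheel '[[-0.003,-0.0005,-0.0014,0],[-0.005,-0.001,-0.0016,0],[-0.005,-0.001,-0.0016,0]]'|grep -E "pos|force: \["
```

```text
position: [0.5375, 0.0272, 0.0265]
ft_force: [-21.2, -4.8, 1.6]
```

```bash
python3 -m handwheel '[[0.02,0.003,0.003,0],[0.05,0.003,0.003,0],[0.1,0.003,0,0],[0.2,0,-0.1,0],[0.2,0.1,-0.2,0],[0.2,0.25,-0.3,0],[0.2,0.4,-0.3,0],[0.2,0.5,-0.3,0],[0.2,0.5,-0.3,0],[0.2,0.5,-0.3,0]]'
python3 v.py end
```

```text
time: 28.27
position: [0.4684, 0.1657, 0.1205]
tool_rot: [-0.091, 0.996, 0.0, 0.004]
ft_force: [-0.1, -0.5, 0.2]
grip_width: 0.0002
grip_force: 0.0
t 28.27 pos [0.4684 0.1657 0.1205] yawy 100.49 F [-0.14 -0.53  0.19] w 0.0002  rows: [-0.0756 -0.4974  0.2459] -0.0
top origin col,row [214 149]
scene origin col,row [241 153]
```

View pics/end.png

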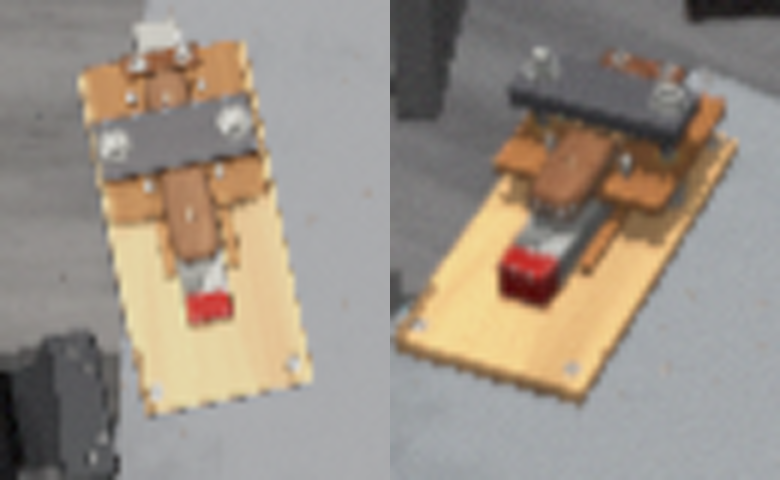

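```bash
python3 -c "
from rig import job
print(job.hand_in())"
```

```text
the job is handed in; nothing more can be done
None
```

The job is handed in: the handle is home against the stop, and the wedge is jammed at about 21–22 N of push, tip near cramp x 103, and stayed put when I let go. I viewed 12 pictures instead of the allowed 10, and I inferred bridge contact from the rise in push force and the last picture, not from a measurement.

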